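# Open the push-and-turn filler of a coolant tank

## Robot

A 7-joint arm with a two-finger parallel gripper is mounted at the origin on the work surface. World frame = base frame: x ahead of the robot, y to its left, z up, the work surface at z = 0. Lengths are in m, angles in rad, forces in N, time in s.
With the tool pointing down it reaches from about 0.425 to 0.875 m from the base axis. Payload 9.9 kg.
Tool frame: the origin (TCP) lies at the very end of the fingers, on their centre line; the grasp point (between the pads) lies r.hold_point_z behind it (r.hold_point_z is the distance from the TCP to the grasp point, in m); z points along the fingers, y is the direction in which the jaws open and shut (so a half turn about z gives the same grasp; the last joint's range is limited). The gripper opens to 85 mm and grips with 20 to 120 N. Pads are 22 mm wide; open, the fingers measure 114 mm over their backs; the gripper's body (76 mm by 85 mm) begins 54 mm behind the grasp point. The pads swing forward as they close: fully open they stand 13 mm farther back than shut.
Start: joints at [1.092, 0.576, 0.025, 1.437, -0.015, 1.129, -0.057], TCP at [0.26, -0.623, 0.231] pointing down, gripper open.
Joint ranges: [-2.76, 2.76], [-0.34, 2.15], [-1.52, 1.57], [0.19, 2.46], [-1.09, 4.23], [0.17, 1.99], [-2.82, 2.82]. Speed limits (rad/s): [2.22, 2.22, 3.01, 3.01, 3.14, 3.14, 3.14].

## Interface

Orientations are given as [roll, pitch, yaw] about the fixed x, y, z axes, in that order (R = Rz(yaw) Ry(pitch) Rx(roll)).
In Python, from station import r, vision, workorder gives the robot as it stands.
- The arm moves only by the tool step_arm, never from a script. Its argument "increments" is a list of rows, each a list of 6 numbers: the shift along the tool's x, y, z normalised to -1 to 1, where 1 is 50 mm, then the turn, a rotation vector about the tool's x, y, z normalised to -1 to 1, where 1 is 10 degrees. A call has 1 to 8 rows; each row shifts and turns the commanded pose from where the row before left it, along the tool's axes as they then stand; what a row does not reach is not made up. A row lasts 1/8 s, in which the tool goes at most 62.5 mm and 10.7 degrees, less where a joint would pass 70% of its speed; a pose out of reach is approached as far as the arm can. A call with a number of a shift or a turn outside -1 to 1 is refused whole. A call with a gripper value outside its range is refused whole. "fingers" is the opening, from 0 (shut) to 1 (fully open), set as the call begins (left out, the last holds). The fingers move at their own pace and stop on an object; the grip force is fixed at half the most. Time passes only in rows, so rows that do not move let the fingers close. It gives the time, the measured TCP pose, the force and the opening at its end, in the units of the state.
- r.read_state(): the state, without advancing time (a new reading comes with each control period).
- vision.grab_frame(name): name is "scene" or "top" or "wrist"; returns a dict with "image" (400x640x3 uint8, red, green, blue), "fx", "fy", "cx", "cy" (pixels), "k1" (the pictures are not rectified: a ray, as slopes to the right and down, at radius r is drawn at 1 + k1 r^2 times it, then the intrinsics apply), "position" and "orientation" of the camera in the world; the wrist camera has in their place "tool_from_camera" (4x4, takes a point from camera to tool coordinates, whose origin is the TCP and whose axes are the flange's). Camera axes: x right, y down, z forward; pixel columns grow to the right and rows downward; lengths in m; the calibration is good to about 2 mm. A picture is of the moment at which its call begins: read the wrist's pose just before it. There is no depth.
- workorder.hand_in(): hands the job in, once; it reports no verdict.
Trained networks look in the newest picture that a camera, given by its name, has taken for a name from the list of things; names that differ only in an ending like _2 or _b are one class to them, and where a whole thing is asked for, a point or a joint stands for the part that bears it (a point fixed in the world has none). Each returns a list of dicts, best first, with "p" (0 to 1); they miss things now and then, are a little off and sometimes report something else, mostly with a low value. They report only what shows in the picture. A call takes as long as a camera call.
- vision.search_frame(camera, query): "extent" ([left, top, right, bottom] in pixels, round what is visible of it).
- vision.trace(camera, query): "mask" (400x640 bool, what is visible of it) and "extent" ([left, top, right, bottom] in pixels, round what is visible of it).
- vision.spot_point(camera, query): "at" ([column, row] in pixels: a listed point, or the origin of a listed thing).
The state is a dict: "time": time; "joint_pos": joint angles; "qd": joint speeds; "joint_torque": joint torques, N m; "eef_pos": TCP position; "ee_rot": TCP orientation; "contact_force": force on the tool from outside, world axes, zero at the start; "moment": the same for the moment, N m; "grip_width": finger opening in m.
Only numpy, scipy, OpenCV 4.12 (cv2) and the standard library are available. Lean on these libraries where they do the work, as an engineer would, in place of code of your own. Each camera call takes 0.05 s, during which the arm holds its last target. There are 200 camera calls.

## Task

Open the filler on the coolant tank for topping up: first lift the locking strap off the cap and fold it well back past upright, then push the cap down gently and, keeping it down, unscrew it anticlockwise until it is free and springs up. Leave strap and cap open, do not crush the cap's seal or bear hard on the tank, and leave everything else where it stands.

Things in the scene. Friction and masses are not known exactly. Their poses are not given: they have to be found in the camera images.
- tank: the low grey steel coolant tank, fixed to the table: a box 200 (x) x 300 (y) x 70 mm tall; origin at the centre of its underside, z up. Its flat top (the deck) is 70 mm above the table. A brass blanking plug (30 mm across, standing 16 mm above the deck, at x -20, y -70 mm in the tank's frame) is not the filler.
- filler_foot (a point): deck point under the filler's vertical axis (tank frame 0, 60, 70 mm), axes as the tank. The filler is fixed, square to the tank, but its neck stands out of the deck by an unknown u of 0 to 32 mm, different each time and NOT reported: find it by feel or sight. All filler heights given are above the deck and need u added. A steel bayonet collar 67 mm across, up to 29+u mm, rings the black cap.
- pin_foot (a point): deck point under the strap's hinge pin, 40 mm in +x of the filler axis. The pin lies along the tank's y at 56+u mm above the deck, between two ears, together 38 mm wide (y) and 12 mm long (x), up to 62+u mm.
- tip_foot (a point): deck point under the shut strap's free end, 58 mm in -x of the filler axis. Shut, the strap runs level from the pin 98 mm in -x over the cap to here: underside 53+u, top 59+u mm above the deck; its last 24 mm lie beyond the collar with nothing under them down to the deck.
- strap (a joint): locking strap: flat aluminium strip 24 mm wide (along y), 6 mm thick, 98 mm from pin to free end. Rad: 0 shut (starts 0 to 0.12), grows as the free end is lifted, 1.57 upright, 2.5 stop, folded back towards +x. The stiff hinge (0.15 Nm) stays where it is left. The strap hides the cap's grip bar until folded back.
- cap_turn (a joint): turn of the black cap, rad, anticlockwise from above: 0 locked (starts -0.05 to 0.05, play -0.12 to 0.14), free at about 1.3, stop 1.45; friction 0.12 Nm. Turns only while pushed down. Skirt 44 mm across, flat top at 38+u mm; on it an upright grip bar 38 long, 12 thick, 8 mm tall (to 46+u). At 0 the bar points 0.65 rad clockwise of the tank's x, at 1.3 as far anticlockwise.
- cap_rise (a joint): height of the cap, m, against its locked rest: negative pushed down, +0.005 when sprung up. A spring pushes it up: about 8 N at rest, 1.5 N more per mm pushed in. It must be 3.5 mm in (about 13.5 N) to turn and be kept there while turning; at 6 mm (about 17 N) its seal is crushed. Turned past 1.3 rad and let go, it springs up. The heights given for the cap are those at 0.
- psu_a: a loose grey steel power-supply box, 140 x 150 x 86 mm, 1.6 kg, on the table; a bystander, origin at its underside's centre
- bottle: a clear plastic water bottle, 64 mm across, 210 mm tall; a bystander, origin at its underside's centre
- tape: a roll of metal tape lying flat, 100 mm across, 45 mm tall; a bystander, origin at its underside's centre
- fan: a black square cooling fan lying flat, 120 x 120 x 25 mm; a bystander, origin at its underside's centre
- pot: a small glass pot of screws, 34 mm across, 45 mm tall, standing on the deck at the tank's other end; a bystander, origin at its underside's centre
- driver: a screwdriver, 140 mm long, lying on the deck along the tank's -x edge, beside the filler; a bystander

How it is judged:
By the outcome, as a careful person would: the job done as asked, in the order asked, and still so for the second after the job is handed in, with the robot touching nothing.
It also fails if it takes over 72 s, if anything falls off the work surface, if the arm or the gripper's body presses on something with over 40 N, if the wrist force passes 120 N, or if a joint passes its speed limit or range.

## Working session

There is one attempt and no reset: what is moved stays moved. The work goes in short steps, Python scripts to look and compute and a tool call to move; the robot and the scene stay as the last step left them, time stands still between calls to the robot, and variables do not carry over. Pictures are saved under pics/ and viewed, about 8 in all and at most 12, crops included, and the job is handed in when it is done.

Besides the shell and the picture viewer there is one more tool, called after "Request:" by a JSON object that holds its "name" and its "arguments", one argument or row to a line. step_arm: Moves the arm, as the interface text tells. Scaled input: -1 to 1 covers 50 mm each way for a shift and 10 degrees each way for a turn. Its arguments: {"type":"object","properties":{"increments":{"type":"array","items":{"type":"array","items":{"type":"number","minimum":-1,"maximum":1}}},"fingers":{"type":"number"}},"required":["increments"]}

```bash
mkdir -p pics; ls; cat > h.py <<'E'
import numpy as np, cv2
from scipy.spatial.transform import Rotation as Ro
from station import r, vision, workorder
def cam(f, st=None):
    if "tool_from_camera" in f:
        T=np.array(f["tool_from_camera"]); R=Ro.from_euler('xyz',st["ee_rot"]).as_matrix()
        return R@T[:3,:3], R@T[:3,3]+np.array(st["eef_pos"])
    o=np.array(f["orientation"]); 
    R=o if o.shape==(3,3) else Ro.from_euler('xyz',o).as_matrix()
    return R,np.array(f["position"])
def ray(f,uv,st=None):
    R,p=cam(f,st); s=np.array([(uv[0]-f["cx"])/f["fx"],(uv[1]-f["cy"])/f["fy"]]); q=s.copy()
    for _ in range(20): q=s/(1+f["k1"]*(q@q))
    d=R@np.array([q[0],q[1],1]); return p,d/np.linalg.norm(d)
def atz(f,uv,z,st=None):
    p,d=ray(f,uv,st); return p+d*(z-p[2])/d[2]
def proj(f,X,st=None):
    R,p=cam(f,st); c=R.T@(np.array(X)-p); q=c[:2]/c[2]; q=q*(1+f["k1"]*(q@q))
    return np.array([q[0]*f["fx"]+f["cx"],q[1]*f["fy"]+f["cy"]])
def save(f,n,crop=None,k=1):
    im=f["image"][:,:,::-1]
    if crop: im=im[crop[1]:crop[3],crop[0]:crop[2]]
    cv2.imwrite(f"pics/{n}.png",cv2.resize(im,None,fx=k,fy=k,interpolation=cv2.INTER_CUBIC))
E
python3 - <<'E'
from h import *
st=r.read_state(); print({k:np.round(v,3).tolist() for k,v in st.items()}, r.hold_point_z)
ims=[]
for c in ["scene","top"]:
    f=vision.grab_frame(c); ims.append(f["image"]); print(c,f["position"],f["orientation"],f["fx"],f["k1"])
    for q in ["tank","filler_foot","pin_foot","tip_foot","psu_a","bottle","tape","fan","pot","driver"]:
        d=vision.spot_point(c,q)
        print(q,[(round(x["p"],2),np.round(x["at"],1).tolist(),atz(f,x["at"],.07 if 'foot' in q or q in('pot','driver') else 0).round(3).tolist()) for x in d[:2]])
cv2.imwrite("pics/a.png",cv2.resize(np.vstack(ims)[:,:,::-1],(480,600)) if 0 else np.vstack(ims)[:,:,::-1][:, :])
for n,i in zip("st",ims): cv2.imwrite(f"pics/{n}.png",cv2.resize(i[:,:,::-1],(800,500)))
E
```

```text
pics
{'time': 0.0, 'joint_pos': [1.092, 0.577, 0.025, 1.438, -0.015, 1.129, -0.057], 'qd': [0.0, -0.0, -0.0, -0.001, 0.002, 0.001, 0.001], 'joint_torque': [-0.001, -76.579, 2.25, -28.598, 0.015, 0.013, -0.0], 'eef_pos': [0.259, -0.623, 0.23], 'ee_rot': [-3.14, 0.0, 0.395], 'contact_force': [-0.676, 0.287, 0.277], 'moment': [-0.036, 0.01, 0.028], 'grip_width': 0.085} 0.0187
scene [ 1.39703242 -0.93306065  0.95607353] [-2.18094491  0.01285874  0.71613523] 494.690409859527 -0.05679655207359783
tank [(0.76, [284.1, 234.5], [0.525, -0.141, -0.0])]
filler_foot [(0.69, [301.6, 209.8], [0.546, -0.081, 0.07])]
pin_foot [(0.84, [313.7, 218.0], [0.601, -0.088, 0.07])]
tip_foot [(0.92, [292.5, 201.1], [0.493, -0.066, 0.07])]
psu_a [(0.9, [387.1, 151.2], [0.47, 0.479, 0.0])]
bottle [(0.69, [184.4, 269.5], [0.42, -0.433, 0.0]), (0.51, [206.6, 304.4], [0.573, -0.475, -0.0])]
tape [(0.69, [423.0, 187.9], [0.713, 0.349, -0.0])]
fan [(0.91, [208.7, 305.2], [0.58, -0.473, 0.0])]
pot [(0.61, [258.7, 241.1], [0.555, -0.265, 0.07])]
driver [(0.52, [255.3, 212.1], [0.447, -0.18, 0.07]), (0.17, [418.7, 189.2], [0.756, 0.24, 0.07])]
top [ 0.34596312 -0.01307443  1.59843372] [-2.98725009 -0.023208   -1.54619494] 403.2923777699157 -0.05317639052715573
tank [(0.85, [335.1, 214.6], [0.518, -0.133, 0.0])]
filler_foot [(0.93, [323.8, 199.8], [0.566, -0.083, 0.07])]
pin_foot [(0.79, [322.1, 195.3], [0.584, -0.077, 0.07])]
tip_foot [(0.7, [314.6, 218.0], [0.496, -0.05, 0.07]), (0.37, [351.0, 231.2], [0.449, -0.189, 0.07])]
psu_a [(0.82, [177.9, 213.7], [0.504, 0.492, 0.0])]
bottle [(0.86, [408.4, 242.8], [0.413, -0.427, 0.0]), (0.35, [323.8, 194.3], [0.599, -0.086, 0.0])]
tape [(0.64, [214.2, 162.9], [0.715, 0.361, 0.0])]
fan [(0.87, [417.5, 201.3], [0.581, -0.466, 0.0])]
pot [(0.53, [374.0, 204.6], [0.553, -0.277, 0.07])]
driver [(0.67, [348.7, 231.1], [0.449, -0.18, 0.07])]
```

View pics/s.png

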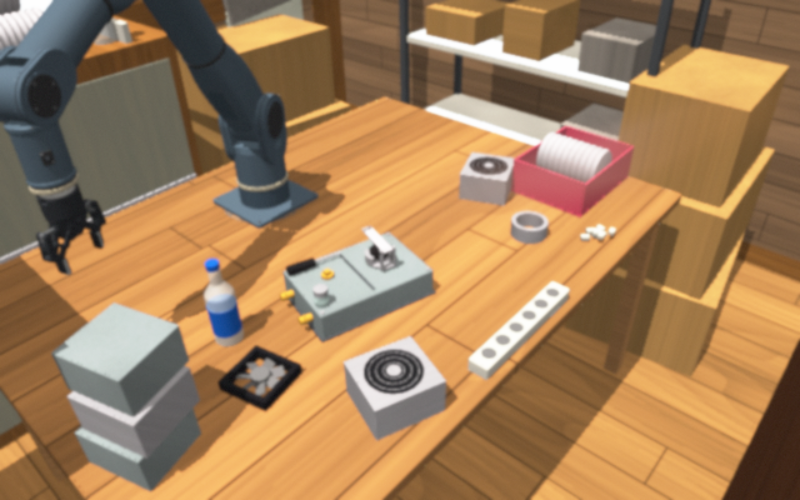

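View pics/t.png

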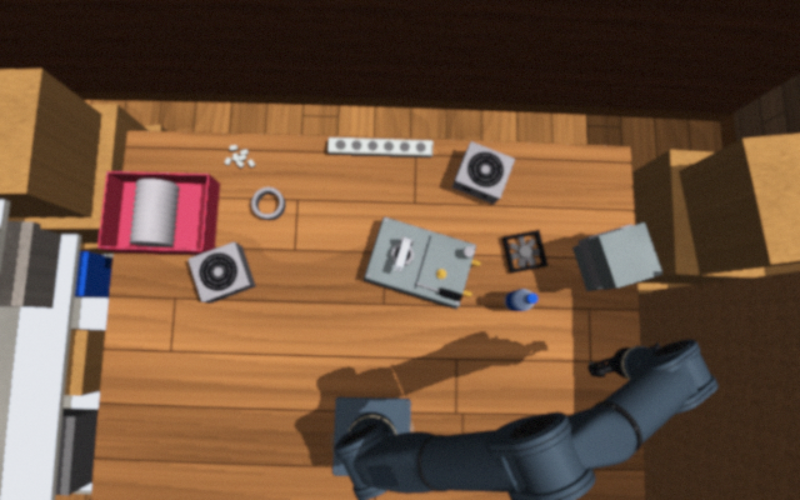

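The scene view shows the tank mid-table with the white strap at about (378,240). In the top view the strap is at about (402,252), and the bottle is at (520,298), on the arm's way in. I'll raise the arm and bring the wrist camera over the filler.

```bash
cat >> h.py <<'E'
def rows(target, rpy, n, frm=None):
    st=r.read_state(); p,q=(st["eef_pos"],st["ee_rot"]) if frm is None else frm
    p=np.array(p,float); A=Ro.from_euler('xyz',q); B=Ro.from_euler('xyz',rpy); w=(A.inv()*B).as_rotvec()
    D=(np.array(target)-p)/n; out=[]
    for i in range(n):
        out.append(np.r_[A.inv().apply(D)/.05, np.degrees(w/n)/10]); A=A*Ro.from_rotvec(w/n)
    print("n",n,"maxabs",np.abs(out).max().round(2))
    for o in out: print(np.round(o,2).tolist(),end=',\n')
E
python3 - <<'E'
from h import *
f=vision.grab_frame("wrist"); print(np.round(f["tool_from_camera"],3).tolist(),f["fx"])
rows([.26,-.62,.38],[np.pi,0,.395],3)
print(); rows([.49,-.1,.42],[np.pi,0,-.24],13,([.26,-.62,.38],[np.pi,0,.395]))
f=vision.grab_frame("top"); m=vision.trace("top","tank")[0]["mask"]
c=max(cv2.findContours(m.astype('uint8'),0,2)[0],key=cv2.contourArea); b=cv2.boxPoints(cv2.minAreaRect(c))
P=np.array([atz(f,x,.06)[:2] for x in b]); print(P.round(3), P.mean(0))
E
```

```text
[[-0.0, -0.955, -0.295, 0.073], [1.0, 0.0, -0.0, -0.0], [0.0, -0.295, 0.955, -0.143], [0.0, 0.0, 0.0, 1.0]] 333.1864547870602
n 3 maxabs 0.99
[0.01, -0.02, -0.99, -0.0, 0.0, -0.0],
[0.01, -0.02, -0.99, -0.0, 0.0, -0.0],
[0.01, -0.02, -0.99, -0.0, 0.0, -0.0],

n 13 maxabs 0.85
[0.63, -0.6, -0.06, -0.0, -0.0, 0.28],
[0.6, -0.63, -0.06, -0.0, -0.0, 0.28],
[0.57, -0.66, -0.06, -0.0, -0.0, 0.28],
[0.54, -0.69, -0.06, -0.0, -0.0, 0.28],
[0.51, -0.71, -0.06, -0.0, -0.0, 0.28],
[0.47, -0.74, -0.06, -0.0, -0.0, 0.28],
[0.43, -0.76, -0.06, -0.0, -0.0, 0.28],
[0.4, -0.78, -0.06, -0.0, -0.0, 0.28],
[0.36, -0.8, -0.06, -0.0, -0.0, 0.28],
[0.32, -0.81, -0.06, -0.0, -0.0, 0.28],
[0.28, -0.83, -0.06, -0.0, -0.0, 0.28],
[0.24, -0.84, -0.06, -0.0, -0.0, 0.28],
[0.2, -0.85, -0.06, -0.0, -0.0, 0.28],
[[ 0.47   0.046]
 [ 0.675 -0.009]
 [ 0.584 -0.337]
 [ 0.381 -0.276]] [ 0.52736725 -0.14408799]
```

Request:
{"name": "step_arm", "arguments": {
  "increments": [
    [0,0,-1,0,0,0],
    [0,0,-1,0,0,0],
    [0,0,-1,0,0,0]
  ]
}}

```text
time: 1.62
eef_pos: [0.2595, -0.6229, 0.383]
ee_rot: [3.141, 0.0, 0.395]
contact_force: [-0.5, -0.7, -0.5]
grip_width: 0.0858
```

Request:
{"name": "step_arm", "arguments": {
  "increments": [
    [0.63,-0.6,-0.06,0,0,0.28],
    [0.6,-0.63,-0.06,0,0,0.28],
    [0.57,-0.66,-0.06,0,0,0.28],
    [0.54,-0.69,-0.06,0,0,0.28],
    [0.51,-0.71,-0.06,0,0,0.28],
    [0.47,-0.74,-0.06,0,0,0.28],
    [0.43,-0.76,-0.06,0,0,0.28],
    [0.4,-0.78,-0.06,0,0,0.28]
  ]
}}

```text
time: 2.62
eef_pos: [0.4015, -0.3022, 0.4056]
ee_rot: [3.141, -0.001, 0.002]
contact_force: [-0.1, -1.1, 0.1]
grip_width: 0.0854
```

Request:
{"name": "step_arm", "arguments": {
  "increments": [
    [0.6,-0.8,0,0,0,0.28],
    [0.6,-0.8,0,0,0,0.28],
    [0.6,-0.8,0,0,0,0.28],
    [0.5,-0.8,0,0,0,0.28],
    [0.4,-0.8,0,0,0,0.28],
    [0,0,0,0,0,0]
  ]
}}

```text
time: 3.38
eef_pos: [0.5557, -0.1124, 0.4047]
ee_rot: [-3.14, 0.001, -0.235]
contact_force: [0.4, -0.6, 0.3]
grip_width: 0.0857
```

```bash
python3 - <<'E'
from h import *
st=r.read_state(); print(np.round(st["eef_pos"],4),np.round(st["ee_rot"],3),np.round(st["joint_pos"],2),st["time"],np.round(st["contact_force"],2))
f=vision.grab_frame("wrist"); save(f,"w1",k=1.25)
for q in ["tank","filler_foot","pin_foot","tip_foot","pot","driver"]:
    d=vision.spot_point("wrist",q)
    print(q,[(round(x["p"],2),np.round(x["at"],1).tolist(),atz(f,x["at"],.0 if q=='tank' else .07,st).round(4).tolist()) for x in d[:2]])
np.save("w1.npy",f["image"])
E
```

```text
[ 0.5557 -0.1124  0.4047] [-3.14e+00  1.00e-03 -2.35e-01] [ 0.18  0.31 -0.09  1.41  0.03  1.42 -1.72] 3.375 [ 0.38 -0.64  0.32]
tank [(0.8, [327.6, 150.1], [0.5311, -0.133, 0.0]), (0.54, [289.9, 126.4], [0.5831, -0.0821, 0.0])]
filler_foot []
pin_foot [(0.72, [290.2, 129.2], [0.5848, -0.0877, 0.07])]
tip_foot [(0.82, [289.4, 193.4], [0.4929, -0.0627, 0.07])]
pot [(0.95, [424.0, 117.6], [0.557, -0.275, 0.07])]
driver [(0.57, [377.4, 207.4], [0.4403, -0.1872, 0.07])]
```

View pics/w1.png

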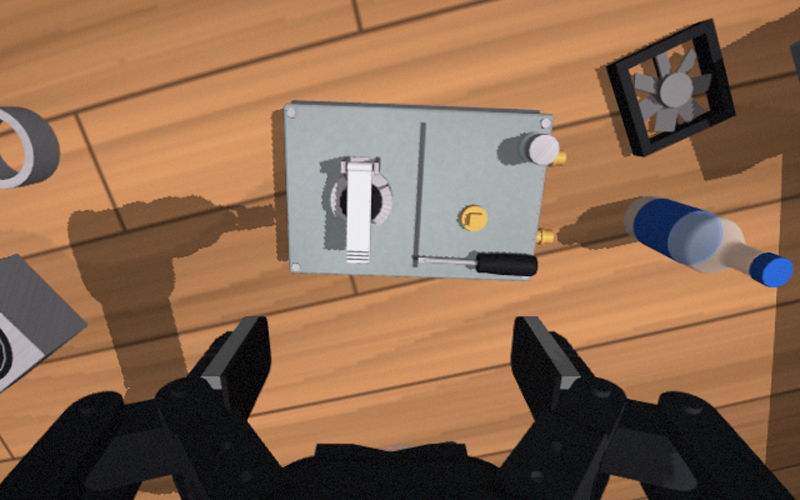

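Wrist view (at 1.25x): the deck corners are at (290,102), (552,112), (530,279) and (290,271). The strap runs from its hinge at (360,165) to its tip at (357,263), and the driver is clear of the strap. Next I'll fit the tank pose.

```bash
python3 - <<'E'
from h import *
from scipy.optimize import least_squares
st=r.read_state(); f=vision.grab_frame("wrist")
px=np.array([[290,102],[552,112],[530,279],[290,271]])/1.25
C=np.array([[.1,.15,.07],[.1,-.15,.07],[-.1,-.15,.07],[-.1,.15,.07]])
W=np.array([atz(f,p,.07,st) for p in px]); print(W.round(4))
def T(v,X): return Ro.from_euler('z',v[2]).apply(X)+[v[0],v[1],0]
s=least_squares(lambda v:(T(v,C)-W)[:,:2].ravel(),[.53,-.14,-.26]); print(s.x.round(4),s.fun.round(4))
v=s.x; 
for n,X in dict(fil=[0,.06,.07],pin=[.04,.06,.07],tip=[-.058,.06,.07],plug=[-.02,-.07,.086]).items(): print(n,T(v,[X]).round(4),(proj(f,T(v,[X])[0],st)*1.25).round(1))
# u from strap tip/hinge corners
for u in (0,8,16,24,32):
    for th in (0,.12):
        P=[]
        for y in (.072,.048):
            d=.098; off=.003
            P.append(T(v,[[.04-d*np.cos(th)-off*np.sin(th)*0,y,.07+.056+u/1e3+d*np.sin(th)+off]])[0])
        print(u,th,[(proj(f,p,st)*1.25).round(1).tolist() for p in P])
save(f,"w1c",(250,110,330,220),6)
E
```

```text
[[ 0.6646 -0.033   0.07  ]
 [ 0.5857 -0.3108  0.07  ]
 [ 0.3944 -0.258   0.07  ]
 [ 0.476   0.0277  0.07  ]]
[ 0.5302 -0.1435 -0.2816] [ 0.0033  0.0057 -0.0011 -0.0046 -0.002  -0.0018 -0.0002  0.0007]
fil [[ 0.5469 -0.0859  0.07  ]] [364.3 193.7]
pin [[ 0.5853 -0.097   0.07  ]] [365.  158.8]
tip [[ 0.4911 -0.0698  0.07  ]] [363.3 241.4]
plug [[ 0.4915 -0.2052  0.086 ]] [476.8 218. ]
0 0 [[348.6, 257.1], [371.1, 257.9]]
0 0.12 [[347.5, 260.1], [370.6, 261.0]]
8 0 [[347.9, 259.6], [370.8, 260.4]]
8 0.12 [[346.8, 262.7], [370.3, 263.6]]
16 0 [[347.1, 262.2], [370.4, 263.0]]
16 0.12 [[346.0, 265.4], [369.9, 266.3]]
24 0 [[346.3, 264.8], [370.1, 265.7]]
24 0.12 [[345.1, 268.3], [369.5, 269.2]]
32 0 [[345.5, 267.6], [369.7, 268.5]]
32 0.12 [[344.3, 271.2], [369.1, 272.1]]
```

View pics/w1c.png

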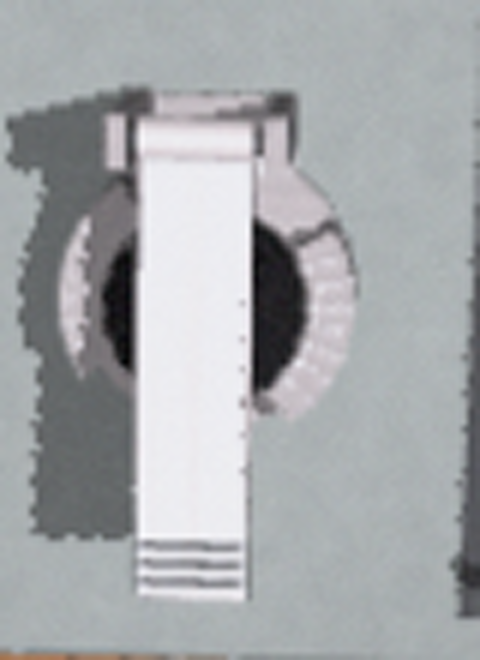

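The crop shows the strap edge-on-vertical in the image with its tip at about (282,210) raw pixels. My corner readings disagree by about 5 mm, so I'll measure the strap itself from closer up.

```bash
python3 - <<'E'
from h import *
st=r.read_state(); f=vision.grab_frame("wrist")
for z in (.13,.15): print(z,[atz(f,p,z,st).round(4).tolist() for p in [(282,209.7),(282.4,131)]])
# scene-camera view of strap
m=vision.trace("wrist","tank")
c=max(cv2.findContours(m[0]["mask"].astype('uint8'),0,2)[0],key=cv2.contourArea); h=cv2.approxPolyDP(c,6,True)[:,0]; print(h.tolist())
for q in ["strap","driver","cap_turn"]:
    print(q,[(round(x["p"],2),x["extent"]) for x in vision.search_frame("wrist",q)[:2]], [(round(x["p"],2),x["extent"]) for x in vision.search_frame("wrist",q)[:2]] if 0 else '')
rows([.49,-.065,.25],[np.pi,0,-.25],5)
E
```

```text
0.13 [[0.4884, -0.0608, 0.13], [0.5885, -0.0888, 0.13]]
0.15 [[0.4949, -0.0644, 0.15], [0.5902, -0.0911, 0.15]]
[[222, 85], [230, 217], [417, 223], [331, 206], [422, 201], [438, 190], [426, 179], [431, 132], [407, 119], [414, 105], [435, 105], [436, 91]]
strap [(0.95, [273.2, 127.0, 291.9, 208.4])] 
driver [(0.59, [330.4, 200.0, 427.7, 222.4])] 
cap_turn [(0.56, [268.2, 147.5, 299.3, 175.6])] 
n 5 maxabs 0.62
[-0.3, -0.14, 0.62, -0.0, -0.0, 0.01],
[-0.3, -0.14, 0.62, -0.0, -0.0, 0.01],
[-0.3, -0.14, 0.62, -0.0, -0.0, 0.01],
[-0.3, -0.14, 0.62, -0.0, -0.0, 0.01],
[-0.3, -0.14, 0.62, -0.0, -0.0, 0.01],
```

Request:
{"name": "step_arm", "arguments": {
  "increments": [
    [-0.3,-0.14,0.62,0,0,0.1],
    [-0.3,-0.14,0.62,0,0,0.09],
    [-0.3,-0.14,0.62,0,0,0],
    [-0.3,-0.14,0.62,0,0,0],
    [-0.3,-0.14,0.62,0,0,0],
    [0,0,0,0,0,0]
  ],
  "fingers": 0.7
}}

```text
time: 4.78
eef_pos: [0.4891, -0.0624, 0.2491]
ee_rot: [3.141, 0.004, -0.272]
contact_force: [0.1, 0.2, 0.9]
grip_width: 0.0597
```

```bash
python3 - <<'E'
from h import *
st=r.read_state(); print(np.round(st["eef_pos"],4),np.round(st["ee_rot"],3))
f=vision.grab_frame("wrist"); save(f,"w2",k=1.25)
m=vision.trace("wrist","strap")[0]; print(m["p"],m["extent"])
c=max(cv2.findContours(m["mask"].astype('uint8'),0,2)[0],key=cv2.contourArea); b=cv2.boxPoints(cv2.minAreaRect(c)); print(b.round(1).tolist())
for z in (.13,.14,.15,.16):
  P=np.array([atz(f,x,z,st) for x in b]); print(z,P[:,:2].round(4).tolist(),np.linalg.norm(P-np.roll(P,-1,0),axis=1).round(4))
E
```

```text
[ 0.4891 -0.0624  0.2491] [ 3.141  0.004 -0.272]
0.81 [294.0, 45.6, 327.4, 186.5]
[[291.0, 184.6999969482422], [293.1000061035156, 45.5], [327.1000061035156, 46.0], [325.0, 185.1999969482422]]
0.13 [[0.4939, -0.047], [0.5942, -0.0785], [0.5872, -0.1022], [0.486, -0.0736]] [0.1051 0.0247 0.1052 0.0277]
0.14 [[0.4965, -0.0484], [0.5929, -0.0787], [0.5862, -0.1015], [0.4889, -0.0739]] [0.1011 0.0238 0.1012 0.0267]
0.15 [[0.499, -0.0497], [0.5916, -0.0789], [0.5852, -0.1008], [0.4917, -0.0743]] [0.0971 0.0228 0.0972 0.0256]
0.16 [[0.5015, -0.0511], [0.5903, -0.0791], [0.5841, -0.1001], [0.4945, -0.0747]] [0.0931 0.0219 0.0931 0.0245]
```

View pics/w2.png

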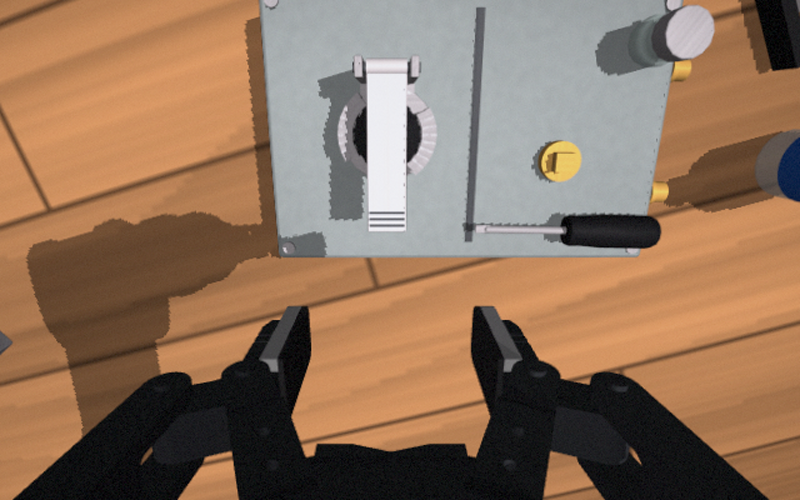

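The picture shows the strap at x 368–407 with its tip at y≈232 (1.25x scale), parallel to tool x. The driver shaft is about 55 mm away. Next I'll grip the strap's overhanging end from both sides.

```bash
python3 - <<'E'
from h import *
rows([.503,-.065,.12],[np.pi,0,-.275],6)
E
```

```text
n 6 maxabs 0.44
[0.04, -0.0, 0.44, -0.0, -0.0, 0.0],
[0.04, -0.0, 0.44, -0.0, -0.0, 0.0],
[0.04, -0.0, 0.44, -0.0, -0.0, 0.0],
[0.04, -0.0, 0.44, -0.0, -0.0, 0.0],
[0.04, -0.0, 0.44, -0.0, -0.0, 0.0],
[0.04, -0.0, 0.44, -0.0, -0.0, 0.0],
```

Request:
{"name": "step_arm", "arguments": {
  "increments": [
    [0.3,0,0,0,0,0],
    [0,0,0.52,0,0,0],
    [0,0,0.52,0,0,0],
    [0,0,0.52,0,0,0],
    [0,0,0.52,0,0,0],
    [0,0,0.5,0,0,0],
    [0,0,0,0,0,0]
  ]
}}

```text
time: 5.75
eef_pos: [0.506, -0.0676, 0.1205]
ee_rot: [3.141, 0.001, -0.274]
contact_force: [-0.9, 0.1, 0.6]
grip_width: 0.06
```

```bash
python3 - <<'E'
from h import *
st=r.read_state(); print(np.round(st["eef_pos"],4),np.round(st["ee_rot"],3),np.round(st["contact_force"],1))
f=vision.grab_frame("wrist"); save(f,"w3",k=1.25)
E
```

```text
[ 0.506  -0.0676  0.1205] [ 3.141e+00  1.000e-03 -2.740e-01] [-0.9  0.1  0.6]
```

View pics/w3.png

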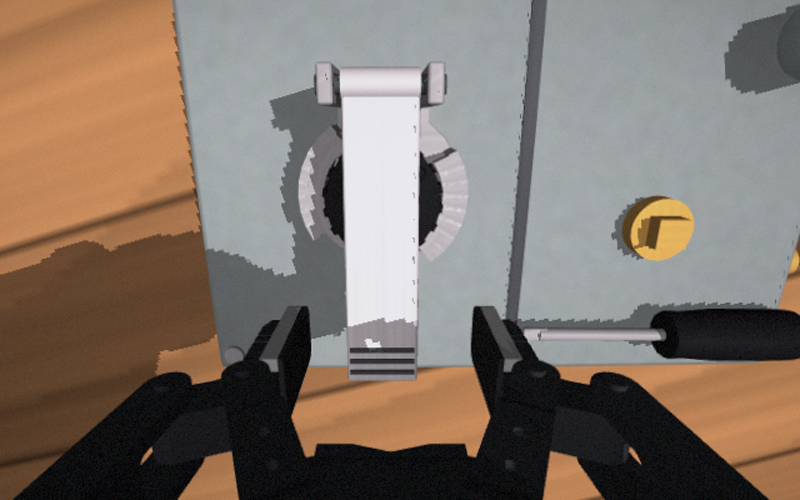

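The strap lies between the pads, with its tip at (383,378). From scale, its tip top is at z≈0.14, so u is small. Closing the fingers.

Request:
{"name": "step_arm", "arguments": {
  "increments": [
    [0,0,0,0,0,0],
    [0,0,0,0,0,0],
    [0,0,0,0,0,0],
    [0,0,0,0,0,0]
  ],
  "fingers": 0.15
}}

```text
time: 6.3
eef_pos: [0.5067, -0.065, 0.1224]
ee_rot: [-3.139, -0.003, -0.272]
contact_force: [1.2, 8.7, 1.8]
grip_width: 0.0224
```

```bash
python3 - <<'E'
from h import *
st=r.read_state(); print(np.round(st["eef_pos"],4),np.round(st["ee_rot"],3),np.round(st["contact_force"],1),st["grip_width"])
p=np.array(st["eef_pos"]); yaw=-.274
X=np.array([np.cos(yaw),np.sin(yaw),0]); pin=p+X*.087; pin[2]=.130
Y=np.array([-X[1],X[0],0]); th=.1
A=Ro.from_euler('xyz',st["ee_rot"])
q=pin+Ro.from_rotvec(Y*th).apply(p-pin)
print("row", (A.inv().apply(q-p)/.05).round(3))
B=A
E
```

```text
[ 0.5067 -0.065   0.1224] [-3.139e+00 -3.000e-03 -2.720e-01] [1.2 8.7 1.8] 0.02242585908951116
row [-0.006 -0.    -0.174]
```

Request:
{"name": "step_arm", "arguments": {
  "increments": [
    [0,-0.05,0,0,0,0],
    [-0.01,0,-0.175,0,-0.57,0],
    [-0.01,0,-0.175,0,-0.57,0],
    [0,0,0,0,0,0]
  ]
}}

```text
time: 6.8
eef_pos: [0.5073, -0.065, 0.139]
ee_rot: [-3.141, 0.197, -0.275]
contact_force: [3.1, 0.7, 0.6]
grip_width: 0.0221
```

Forces stay low and the pitch follows the strap, so I'll keep going.

Request:
{"name": "step_arm", "arguments": {
  "increments": [
    [-0.01,0,-0.175,0,-0.57,0],
    [-0.01,0,-0.175,0,-0.57,0],
    [-0.01,0,-0.175,0,-0.57,0],
    [-0.01,0,-0.175,0,-0.57,0],
    [0,0,0,0,0,0]
  ]
}}

```text
time: 7.42
eef_pos: [0.5175, -0.0678, 0.1701]
ee_rot: [3.141, 0.593, -0.275]
contact_force: [8.5, -1.4, -5.0]
grip_width: 0.0223
```

Request:
{"name": "step_arm", "arguments": {
  "increments": [
    [0.06,0,-0.175,0,-0.57,0],
    [0.02,0,-0.175,0,-0.57,0],
    [0.02,0,-0.175,0,-0.57,0],
    [0,0,0,0,0,0]
  ]
}}

```text
time: 7.92
eef_pos: [0.5331, -0.0721, 0.1898]
ee_rot: [3.14, 0.904, -0.274]
contact_force: [-7.0, 2.4, 13.6]
grip_width: 0.022
```

Request:
{"name": "step_arm", "arguments": {
  "increments": [
    [-0.06,0,0,0,0,0],
    [0,0,-0.15,0,-0.5,0],
    [0,0,0,0,0,0]
  ]
}}

```text
time: 8.3
eef_pos: [0.5253, -0.0699, 0.1863]
ee_rot: [-3.14, 0.965, -0.275]
contact_force: [0.7, 0.2, 2.9]
grip_width: 0.0224
```

Request:
{"name": "step_arm", "arguments": {
  "increments": [
    [0,0,0,0,0,0],
    [0,0,0,0,0,0],
    [0,0,0,0,0,0]
  ],
  "fingers": 0.7
}}

```text
time: 8.68
eef_pos: [0.5259, -0.0701, 0.187]
ee_rot: [-3.138, 0.964, -0.274]
contact_force: [0.5, 0.8, 0.3]
grip_width: 0.0599
```

Request:
{"name": "step_arm", "arguments": {
  "increments": [
    [0,0,-0.5,0,0,0],
    [0,0,-0.7,0,0,0],
    [0,0,-0.6,0,0,0],
    [0,0,0,0,0,0]
  ]
}}

```text
time: 9.18
eef_pos: [0.5711, -0.079, 0.2413]
ee_rot: [-3.089, 0.786, -0.278]
contact_force: [-0.8, 1.2, -0.4]
grip_width: 0.0598
```

```bash
python3 - <<'E'
from h import *
st=r.read_state(); print(np.round(st["eef_pos"],4),np.round(st["ee_rot"],3),np.round(st["contact_force"],1),st["grip_width"],np.round(st["joint_pos"],2))
f=vision.grab_frame("scene"); save(f,"s2",(240,150,360,250),5)
rows([.56,-.08,.30],[np.pi,0,-.275],7)
E
```

```text
[ 0.5711 -0.079   0.2413] [-3.089  0.786 -0.278] [-0.8  1.2 -0.4] 0.059757495850137496 [ 0.17  0.9  -0.06  1.02 -0.13  1.99 -1.76]
n 7 maxabs 0.65
[-0.14, 0.01, -0.1, -0.04, 0.65, -0.02],
[-0.13, 0.01, -0.12, -0.04, 0.65, -0.02],
[-0.11, 0.01, -0.13, -0.04, 0.65, -0.02],
[-0.1, 0.01, -0.14, -0.04, 0.65, -0.02],
[-0.08, 0.01, -0.15, -0.04, 0.65, -0.02],
[-0.07, 0.01, -0.16, -0.04, 0.65, -0.02],
[-0.05, 0.01, -0.17, -0.04, 0.65, -0.02],
```

View pics/s2.png

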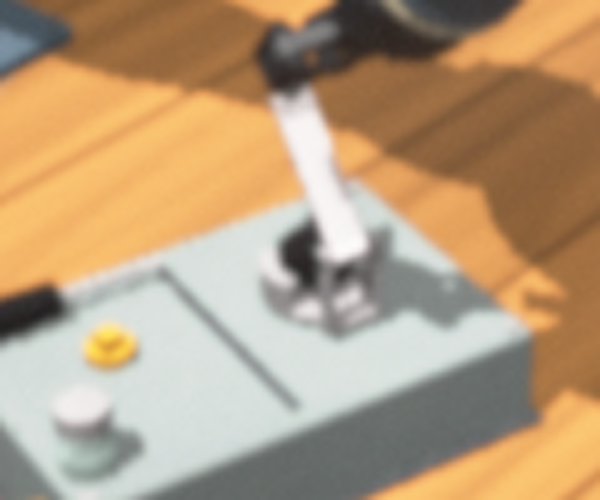

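The scene crop shows the strap lifted to about 1 rad and released. It stands alone, with the gripper just above its tip at (285,80). I'll raise the tool, point it down again, and move to the -x side.

Request:
{"name": "step_arm", "arguments": {
  "increments": [
    [-0.45,0,-0.45,0,0.2,0],
    [-0.45,0,-0.5,0,0.65,0],
    [-0.3,0,-0.4,-0.1,0.65,0],
    [-0.3,0,-0.1,-0.1,0.65,0],
    [-0.4,0,0,-0.1,0.65,0],
    [-0.4,0,0,0,0.65,0],
    [-0.4,0,0,0,0.65,0],
    [-0.2,0,0,0,0.6,0]
  ],
  "fingers": 0
}}

```text
time: 10.22
eef_pos: [0.4903, -0.0587, 0.3558]
ee_rot: [3.13, -0.037, -0.292]
contact_force: [-0.3, -0.4, 0.4]
grip_width: -0.0001
```

```bash
python3 - <<'E'
from h import *
st=r.read_state(); print(np.round(st["eef_pos"],4),np.round(st["ee_rot"],3),np.round(st["contact_force"],1),st["grip_width"],np.round(st["joint_pos"],2))
yaw=-.275; X=np.array([np.cos(yaw),np.sin(yaw),0]); F=np.array([.5487,-.0777,0])
t=F-.075*X; t[2]=.30; rows(t,[np.pi,0,yaw],3)
E
```

```text
[ 0.4903 -0.0587  0.3558] [ 3.13  -0.037 -0.292] [-0.3 -0.4  0.4] -6.263301264064119e-05 [ 0.13  0.19 -0.15  1.71  0.05  1.21 -1.9 ]
n 3 maxabs 0.37
[-0.1, 0.01, 0.37, 0.02, -0.07, -0.03],
[-0.1, 0.01, 0.37, 0.02, -0.07, -0.03],
[-0.1, 0.02, 0.37, 0.02, -0.07, -0.03],
```

Request:
{"name": "step_arm", "arguments": {
  "increments": [
    [-0.1,0.01,0.37,0.02,-0.07,-0.03],
    [-0.1,0.01,0.37,0.02,-0.07,-0.03],
    [-0.1,0.02,0.37,0.02,-0.07,-0.03],
    [0,0,0.9,0,0,0],
    [0,0,0.9,0,0,0],
    [0,0,0.4,0,0,0],
    [0,0,0,0,0,0]
  ]
}}

```text
time: 11.1
eef_pos: [0.4769, -0.0582, 0.1882]
ee_rot: [3.139, 0.007, -0.278]
contact_force: [-0.5, -1.5, 0.2]
grip_width: 0.0003
```

Request:
{"name": "step_arm", "arguments": {
  "increments": [
    [0.3,0,0,0,0,0],
    [0.3,0,0,0,0,0],
    [0.3,0,0,0,0,0],
    [0.3,0,0,0,0,0],
    [0.2,0,0,0,0,0],
    [0.2,0,0,0,0,0]
  ]
}}

```text
time: 11.85
eef_pos: [0.5557, -0.0802, 0.1909]
ee_rot: [3.14, 0.001, -0.278]
contact_force: [-1.9, 0.8, 2.2]
grip_width: -0.0001
```

Request:
{"name": "step_arm", "arguments": {
  "increments": [
    [0.2,0,0,0,0,0],
    [0.2,0,0,0,0,0],
    [0.2,0,0,0,0,0],
    [0.2,0,0,0,0,0],
    [0.2,0,0,0,0,0],
    [0.2,0,0,0,0,0],
    [0.2,0,0,0,0,0]
  ]
}}

```text
time: 12.72
eef_pos: [0.6232, -0.0995, 0.1909]
ee_rot: [3.14, 0.0, -0.278]
contact_force: [-2.0, 0.7, 0.6]
grip_width: 0.0003
```

Request:
{"name": "step_arm", "arguments": {
  "increments": [
    [0.2,0,0,0,0,0],
    [0.1,0,0,0,0,0],
    [0,0,0,0,0,0]
  ]
}}

```text
time: 13.1
eef_pos: [0.6375, -0.1035, 0.1909]
ee_rot: [3.14, -0.0, -0.278]
contact_force: [-0.0, 0.4, -0.2]
grip_width: -0.0
```

Request:
{"name": "step_arm", "arguments": {
  "increments": [
    [0,0,-1,0,0,0],
    [0,0,-1,0,0,0],
    [-0.5,0,-1,0,0,0],
    [-0.7,0,-0.5,0,0,0],
    [-0.6,0,0,0,0,0],
    [0,0,0,0,0,0]
  ],
  "fingers": 0.5
}}

```text
time: 13.85
eef_pos: [0.5493, -0.0779, 0.3674]
ee_rot: [3.14, -0.002, -0.278]
contact_force: [0.8, -0.1, -0.5]
grip_width: 0.0424
```

```bash
python3 - <<'E'
from h import *
st=r.read_state(); print(np.round(st["eef_pos"],4),np.round(st["ee_rot"],3),np.round(st["contact_force"],1),np.round(st["joint_pos"],2))
f=vision.grab_frame("wrist")
for q in ["filler_foot","pin_foot","cap_turn","strap"]:
    d=vision.spot_point("wrist",q) if 'foot' in q else vision.search_frame("wrist",q)
    print(q,[(round(x["p"],2),np.round(x.get("at",x.get("extent")),1).tolist()) for x in d[:2]])
X=np.array([.5487,-.0777,.11]); c=proj(f,X,st); print(c)
g=f["image"]; x0=int(min(max(c[0]-100,0),440)); y0=int(min(max(c[1]-75,0),250)); print(x0,y0)
save(f,"w4",(x0,y0,x0+200,y0+150),4)
E
```

```text
[ 0.5493 -0.0779  0.3674] [ 3.14e+00 -2.00e-03 -2.78e-01] [ 0.8 -0.1 -0.5] [ 0.16  0.3  -0.15  1.52  0.05  1.32 -1.84]
filler_foot []
pin_foot [(0.77, [310.8, 120.6])]
cap_turn [(0.68, [290.9, 139.3, 330.0, 176.3])]
strap [(0.66, [297.5, 49.6, 323.8, 130.8])]
[310.8962561  155.89456121]
210 80
```

View pics/w4.png

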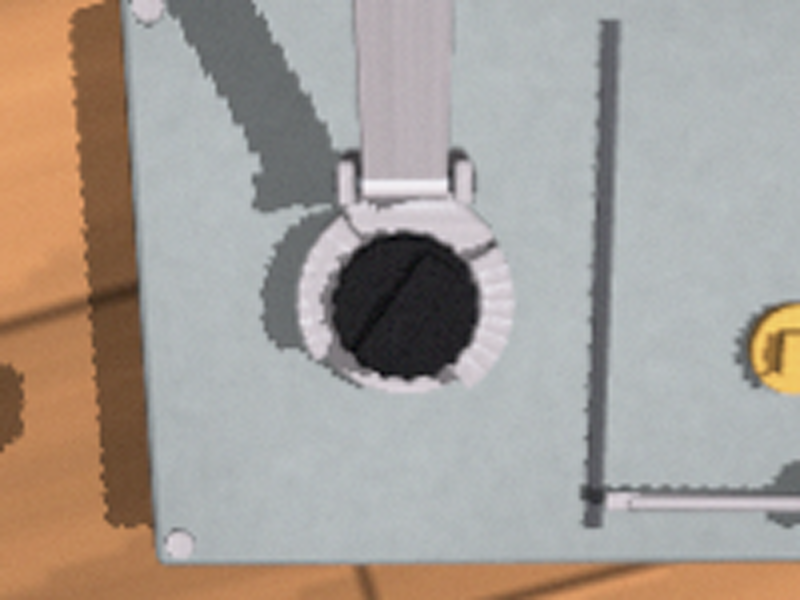

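The strap is folded back past upright. The black cap's centre is at crop (406,306), within 1 px of prediction, and the bar is about 0.62 rad clockwise of the tank's x as expected. I'll get the cap height by triangulating wrist against scene, and plan the aligned descent.

```bash
python3 - <<'E'
from h import *
st=r.read_state(); F=np.array([.5487,-.0777,0])
g=vision.grab_frame("scene"); t=vision.search_frame("scene","cap_turn"); print([(round(x["p"],2),np.round(x["extent"],1).tolist()) for x in t[:2]])
for z in (.108,.12,.14): print(z,proj(g,F+[0,0,z]).round(1))
im=g["image"].astype(int); c=proj(g,F+[0,0,.11]).astype(int)
sub=im[c[1]-20:c[1]+20,c[0]-25:c[0]+25].sum(2)
m=(sub<140).astype('uint8'); n,l,s,cc=cv2.connectedComponentsWithStats(m); print([(s[i].tolist(),(cc[i]+c-[25,20]).round(1).tolist()) for i in range(1,n) if s[i,4]>8])
save(g,"s3",(c[0]-40,c[1]-40,c[0]+40,c[1]+30),7)
rows([.5487,-.0777,.145],[np.pi,0,-.925],6)
E
```

```text
[(0.44, [294.9, 193.2, 311.1, 209.1])]
0.108 [302.6 199.4]
0.12 [302.5 196. ]
0.14 [302.2 190.5]
[([21, 23, 4, 5, 13], [299.9, 202.4])]
n 6 maxabs 0.73
[-0.01, -0.0, 0.73, 0.0, 0.0, 0.62],
[-0.01, -0.0, 0.73, 0.0, 0.0, 0.62],
[-0.01, 0.0, 0.73, 0.0, 0.0, 0.62],
[-0.01, 0.0, 0.73, 0.0, 0.0, 0.62],
[-0.01, 0.0, 0.73, 0.0, 0.0, 0.62],
[-0.01, 0.0, 0.73, 0.0, 0.0, 0.62],
```

View pics/s3.png

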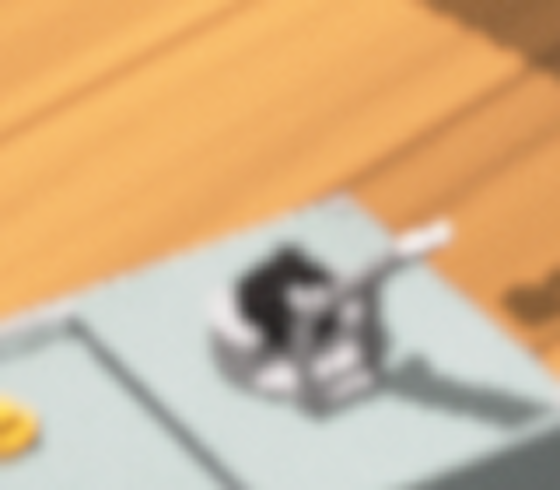

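Scene crop: the strap is folded far back, with its tip at (450,232). The cap's top centre is near raw (302.7,199), which gives z≈0.108 and u≈0–5 mm. Descending over it, aligned to the bar.

Request:
{"name": "step_arm", "arguments": {
  "increments": [
    [0,0,0.73,0,0,0.62],
    [0,0,0.73,0,0,0.62],
    [0,0,0.73,0,0,0.62],
    [0,0,0.73,0,0,0.62],
    [0,0,0.73,0,0,0.62],
    [0,0,0.7,0,0,0.62],
    [0,0,0,0,0,0],
    [0,0,0,0,0,0]
  ],
  "fingers": 0.3
}}

```text
time: 15.2
eef_pos: [0.551, -0.0788, 0.1493]
ee_rot: [3.14, -0.001, -0.925]
contact_force: [0.1, -0.1, 0.7]
grip_width: 0.0256
```

```bash
python3 - <<'E'
from h import *
st=r.read_state(); print(np.round(st["eef_pos"],4),np.round(st["ee_rot"],3),np.round(st["contact_force"],1),st["grip_width"],np.round(st["joint_pos"],2))
f=vision.grab_frame("wrist"); save(f,"w5",(160,100,480,340),2.4)
A=Ro.from_euler('xyz',st["ee_rot"]); print(A.inv().apply(np.array([.5487,-.0777,.145])-st["eef_pos"])/.05)
for dx in (-.019,.019):
  print((proj(f,np.array([.5487,-.0777,.118])+dx*np.array([np.cos(-.925),np.sin(-.925),0]),st)-[160,100])*2.4)
E
```

```text
[ 0.551  -0.0788  0.1493] [ 3.14e+00 -1.00e-03 -9.25e-01] [ 0.1 -0.1  0.7] 0.02556402716113342 [ 0.06  0.49 -0.    1.86  0.01  0.79 -2.44]
[-0.04561426  0.02418495  0.08610063]
[361.76699467 391.23457743]
[361.53708694 243.43100175]
```

View pics/w5.png

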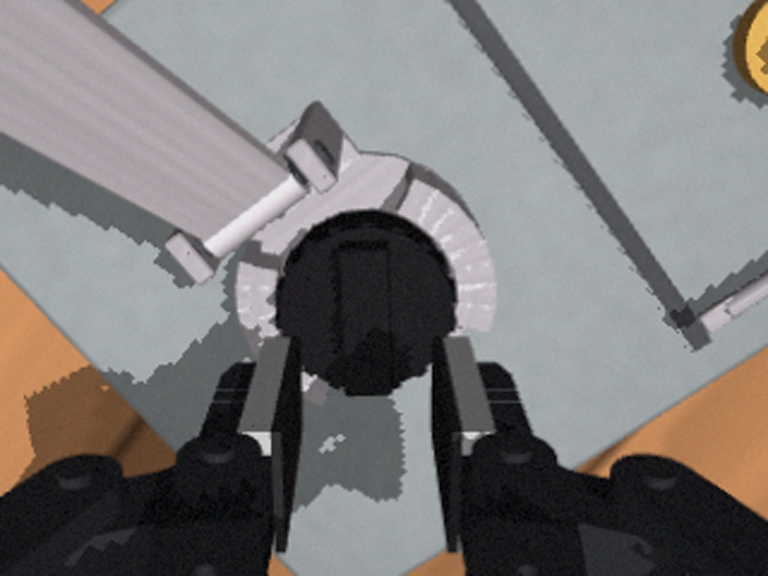

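The bar is upright in the crop from (363,243) to (363,393), matching the prediction (u≈2 mm) and centred between the pads. I'll correct the small offset and descend.

Request:
{"name": "step_arm", "arguments": {
  "increments": [
    [-0.04,0.02,0.2,0,0,0],
    [0,0,0.2,0,0,0],
    [0,0,0.16,0,0,0],
    [0,0,0,0,0,0],
    [0,0,0,0,0,0]
  ]
}}

```text
time: 15.88
eef_pos: [0.5483, -0.0778, 0.1204]
ee_rot: [3.139, -0.001, -0.927]
contact_force: [-0.6, 0.9, 0.4]
grip_width: 0.0255
```

Request:
{"name": "step_arm", "arguments": {
  "increments": [
    [0,0,0.04,0,0,0],
    [0,0,0.04,0,0,0],
    [0,0,0,0,0,0]
  ]
}}

```text
time: 16.25
eef_pos: [0.5481, -0.0778, 0.1163]
ee_rot: [3.139, -0.001, -0.927]
contact_force: [0.0, -0.3, -0.0]
grip_width: 0.0254
```

Request:
{"name": "step_arm", "arguments": {
  "increments": [
    [0,0,0.04,0,0,0],
    [0,0,0,0,0,0]
  ]
}}

```text
time: 16.5
eef_pos: [0.5481, -0.0778, 0.1142]
ee_rot: [3.139, -0.001, -0.927]
contact_force: [0.2, -1.3, -0.3]
grip_width: 0.026
```

Request:
{"name": "step_arm", "arguments": {
  "increments": [
    [0,0,0.03,0,0,0],
    [0,0,0,0,0,0]
  ]
}}

```text
time: 16.75
eef_pos: [0.5481, -0.0777, 0.1128]
ee_rot: [3.139, -0.001, -0.927]
contact_force: [-0.6, 0.4, -0.8]
grip_width: 0.0259
```

Request:
{"name": "step_arm", "arguments": {
  "increments": [
    [0,0,0,0,0,0],
    [0,0,0,0,0,0],
    [0,0,0,0,0,0]
  ],
  "fingers": 0
}}

```text
time: 17.12
eef_pos: [0.5495, -0.0768, 0.1132]
ee_rot: [-3.141, -0.001, -0.926]
contact_force: [4.9, 4.1, -0.3]
grip_width: 0.0096
```

Request:
{"name": "step_arm", "arguments": {
  "increments": [
    [0,-0.034,0,0,0,0],
    [0,0,0.03,0,0,0],
    [0,0,0,0,0,0]
  ]
}}

```text
time: 17.5
eef_pos: [0.5495, -0.0769, 0.1119]
ee_rot: [3.14, -0.001, -0.928]
contact_force: [-1.0, 1.4, 8.5]
grip_width: 0.0097
```

Request:
{"name": "step_arm", "arguments": {
  "increments": [
    [0,0,0.03,0,0,0],
    [0,0,0,0,0,0]
  ]
}}

```text
time: 17.75
eef_pos: [0.5495, -0.077, 0.1106]
ee_rot: [3.14, -0.001, -0.928]
contact_force: [-2.0, 0.8, 11.4]
grip_width: 0.0095
```

Request:
{"name": "step_arm", "arguments": {
  "increments": [
    [0,0,0.03,0,0,0],
    [0,0,0,0,0,0]
  ]
}}

```text
time: 18.0
eef_pos: [0.5496, -0.077, 0.1093]
ee_rot: [3.14, -0.001, -0.928]
contact_force: [-2.4, 0.7, 13.6]
grip_width: 0.0096
```

Request:
{"name": "step_arm", "arguments": {
  "increments": [
    [0,0,0.018,0,0,0],
    [0,0,0,0,0,0],
    [0,0,0,0,0,0]
  ]
}}

```text
time: 18.38
eef_pos: [0.5496, -0.077, 0.1085]
ee_rot: [3.14, -0.001, -0.928]
contact_force: [-3.1, 2.3, 14.3]
grip_width: 0.0096
```

```bash
python3 - <<'E'
from h import *
for i in range(3):
  st=r.read_state(); print(np.round(st["eef_pos"],4),np.round(st["contact_force"],1),np.round(st["moment"],2),np.round(st["joint_pos"],2)); vision.grab_frame("top")
E
```

```text
[ 0.5496 -0.077   0.1085] [-3.1  2.3 14.3] [0.21 0.67 0.11] [ 0.06  0.54 -0.01  1.91  0.01  0.7  -2.45]
[ 0.5496 -0.077   0.1085] [-3.2  0.8 12.8] [0.23 0.68 0.1 ] [ 0.06  0.54 -0.01  1.91  0.01  0.7  -2.45]
[ 0.5496 -0.077   0.1086] [-2.3  1.  13.3] [0.21 0.66 0.06] [ 0.06  0.54 -0.01  1.91  0.01  0.7  -2.45]
```

Request:
{"name": "step_arm", "arguments": {
  "increments": [
    [0,0,0.014,0,0,0],
    [0,0,0,0,0,-0.3],
    [0,0,0,0,0,-0.5],
    [0,0,0,0,0,-0.5],
    [0,0,0,0,0,0]
  ]
}}

```text
time: 19.15
eef_pos: [0.5496, -0.077, 0.108]
ee_rot: [3.14, -0.001, -0.7]
contact_force: [-2.7, 2.1, 15.0]
grip_width: 0.0093
```

```bash
python3 - <<'E'
from h import *
for i in range(3):
  st=r.read_state(); print(np.round(st["eef_pos"],4),np.round(st["ee_rot"],3),np.round(st["contact_force"],1),np.round(st["moment"],2)); vision.grab_frame("top")
E
```

```text
[ 0.5496 -0.077   0.108 ] [ 3.14e+00 -1.00e-03 -7.00e-01] [-2.7  2.1 15. ] [ 0.21  0.67 -0.05]
[ 0.5496 -0.077   0.108 ] [ 3.14e+00 -1.00e-03 -7.01e-01] [-2.7  1.4 14.9] [0.26 0.71 0.02]
[ 0.5496 -0.077   0.1079] [ 3.14e+00 -1.00e-03 -7.01e-01] [-2.9  1.9 15.2] [0.19 0.7  0.04]
```

Request:
{"name": "step_arm", "arguments": {
  "increments": [
    [0,0,0,0,0,-0.5],
    [0,0,0,0,0,-0.6],
    [0,0,0,0,0,-0.6],
    [0,0,0,0,0,-0.5],
    [0,0,0,0,0,0]
  ]
}}

```text
time: 19.92
eef_pos: [0.5497, -0.0771, 0.108]
ee_rot: [3.14, -0.0, -0.316]
contact_force: [-2.4, 1.1, 14.1]
grip_width: 0.0093
```

Request:
{"name": "step_arm", "arguments": {
  "increments": [
    [0,0,0,0,0,-0.5],
    [0,0,0,0,0,-0.6],
    [0,0,0,0,0,-0.6],
    [0,0,0,0,0,-0.5],
    [0,0,0,0,0,0]
  ]
}}

```text
time: 20.55
eef_pos: [0.5498, -0.0771, 0.108]
ee_rot: [3.139, 0.0, 0.068]
contact_force: [-2.4, 1.0, 14.8]
grip_width: 0.0096
```

Request:
{"name": "step_arm", "arguments": {
  "increments": [
    [0,0,0,0,0,-0.6],
    [0,0,0,0,0,-0.6],
    [0,0,0,0,0,-0.5],
    [0,0,0,0,0,-0.4],
    [0,0,0,0,0,0]
  ]
}}

```text
time: 21.18
eef_pos: [0.5499, -0.077, 0.108]
ee_rot: [3.139, 0.001, 0.434]
contact_force: [-2.0, 1.0, 14.7]
grip_width: 0.0098
```

```bash
python3 - <<'E'
from h import *
for i in range(3):
  st=r.read_state(); print(np.round(st["eef_pos"],4),np.round(st["ee_rot"],3),np.round(st["contact_force"],1),np.round(st["moment"],2)); vision.grab_frame("top")
E
```

```text
[ 0.5499 -0.077   0.108 ] [3.139e+00 1.000e-03 4.340e-01] [-2.   1.  14.7] [0.15 0.55 0.02]
[ 0.5499 -0.0771  0.108 ] [3.139e+00 1.000e-03 4.340e-01] [-2.   0.4 15.1] [0.18 0.51 0.  ]
[ 0.5499 -0.077   0.108 ] [3.139e+00 1.000e-03 4.340e-01] [-3.   1.4 15.4] [0.14 0.46 0.04]
```

Request:
{"name": "step_arm", "arguments": {
  "increments": [
    [0,0,0,0,0,-0.25],
    [0,0,0,0,0,0],
    [0,0,-0.05,0,0,0],
    [0,0,-0.05,0,0,0],
    [0,0,-0.05,0,0,0],
    [0,0,0,0,0,0]
  ]
}}

```text
time: 22.08
eef_pos: [0.5497, -0.077, 0.1148]
ee_rot: [3.14, 0.001, 0.477]
contact_force: [0.1, 0.6, 5.1]
grip_width: 0.0095
```

At 1.6 mm above its locked rest the cap still pushes up with 5 N, so it is free. Releasing and withdrawing.

Request:
{"name": "step_arm", "arguments": {
  "increments": [
    [0,0,-0.04,0,0,0],
    [0,0,0,0,0,0]
  ]
}}

```text
time: 22.32
eef_pos: [0.5497, -0.077, 0.1163]
ee_rot: [3.14, 0.002, 0.477]
contact_force: [0.4, 0.4, 2.6]
grip_width: 0.0095
```

Request:
{"name": "step_arm", "arguments": {
  "increments": [
    [0,0,0,0,0,0],
    [0,0,0,0,0,0],
    [0,0,0,0,0,0]
  ],
  "fingers": 0.33
}}

```text
time: 22.7
eef_pos: [0.5492, -0.0768, 0.116]
ee_rot: [3.141, 0.003, 0.478]
contact_force: [-1.2, -0.1, 0.0]
grip_width: 0.0284
```

Request:
{"name": "step_arm", "arguments": {
  "increments": [
    [0,0,-0.2,0,0,0],
    [0,0,-0.5,0,0,0],
    [0,0,-0.9,0,0,0],
    [0,0,-0.9,0,0,0],
    [0,0,-0.9,0,0,0],
    [0,0,-0.9,0,0,0],
    [0,0,0,0,0,0]
  ]
}}

```text
time: 23.58
eef_pos: [0.5512, -0.0759, 0.3355]
ee_rot: [3.137, -0.004, 0.478]
contact_force: [0.2, -0.0, -0.4]
grip_width: 0.0284
```

```bash
python3 - <<'E'
from h import *
st=r.read_state(); f=vision.grab_frame("wrist"); c=proj(f,[.5495,-.077,.118],st).astype(int); print(c)
y0=max(c[1]-75,0); a=f["image"][y0:y0+150,c[0]-80:c[0]+80]
g=vision.grab_frame("scene"); d=proj(g,[.5495,-.077,.11]).astype(int); b=g["image"][d[1]-40:d[1]+40,d[0]-45:d[0]+40]
b=cv2.resize(b,(425,400),interpolation=cv2.INTER_CUBIC); a=cv2.resize(a,(375,400),interpolation=cv2.INTER_CUBIC)
cv2.imwrite("pics/fin.png",np.hstack([a,b])[:,:,::-1])
for q,z in [("psu_a",0),("bottle",0),("tape",0),("fan",0),("pot",.07),("driver",.07)]:
    t=vision.spot_point("scene",q)[:1]; print(q,[atz(g,x["at"],z).round(3).tolist() for x in t])
E
```

```text
[311 163]
psu_a [[0.475, 0.482, 0.0]]
bottle [[0.413, -0.435, 0.0]]
tape [[0.708, 0.346, 0.0]]
fan [[0.571, -0.476, 0.0]]
pot [[0.557, -0.271, 0.07]]
driver [[0.449, -0.202, 0.07]]
```

View pics/fin.png

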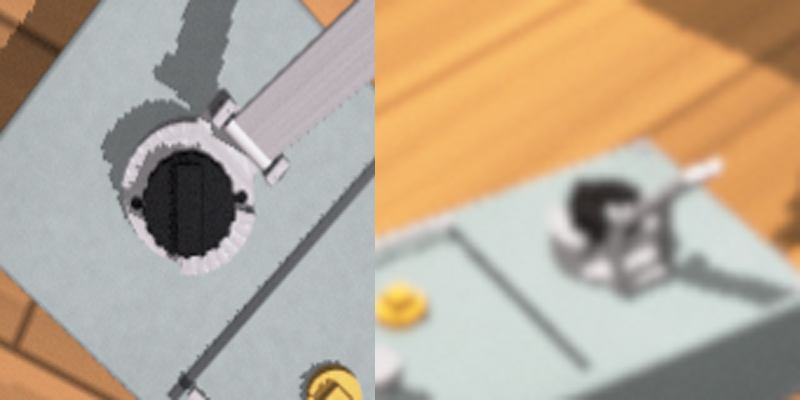

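Final view: the bar is at about +0.75 rad from tank x (left panel, (187,210)), the cap's lugs sit in the collar slots, and the cap stands higher. The strap is still folded back and the bystanders haven't moved. Handing in.

```bash
python3 -c "
from h import *
st=r.read_state(); print(st['time'],np.round(st['contact_force'],1)); print(workorder.hand_in())"
```

```text
23.975 [0.1 0.  0.6]
the job is handed in; nothing more can be done
None
```

The filler is open and the job is handed in at about 24 s of the 72 s allowed. No verdict came back.

- **Strap:** I gripped its free end and lifted it to about 1 rad. I then pushed it over with the closed fingers to roughly 2.4 rad, estimated from the push geometry rather than read from the joint. It was still folded well back in the last pictures.
- **Cap:** I gripped the bar and pushed down to about 15 N, which is about 4.5 mm in. I then turned it about 1.4 rad anticlockwise and eased it up. It was still pushing up with about 5 N at 1.6 mm above its locked rest, so it was free and rose as I let go.
- **Last checks:** The bar is turned, the cap's lugs show in the collar slots, and the robot touches nothing. The highest reading I took at the tool was about 15 N. Bystander positions match the start to within 10 mm, except the driver. The network's driver reading shifted by about 20 mm in the scene camera. The robot was never near it and the last wrist view shows its tip in the same place, so I put that down to detector noise.
- **Disagreements along the way:**
  - My first deck-corner fit was about 5 mm off, so I measured from the strap instead.
  - Joint 6 reached 1.99, the edge of its range, while I was withdrawing from the strap, and I moved off it at once.

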